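# Clamp a capacitor cell in its test nest and set the ratchet preload

### The job

Stand the big round capacitor cell upright in the vee of the clamp fixture and push it home against both flanks. Then wind the ratchet knob clockwise until the pawl has caught with the wheel's pointer at the long mark, so that the sprung pad holds the cell in the vee, and let go. Leave the meter, the screwdriver and the beaker where they are.

Things in the scene. Friction and masses are not known exactly. Their poses are not given: they have to be found in the camera images.
- cell: the capacitor cell: a loose upright cylinder 60 mm in diameter and 102 mm high, grey sleeve, aluminium ends, with a terminal stud 16 mm wide and 8 mm high in the middle of its top; 0.29 to 0.43 kg. Origin: centre of its underside, z up along its axis. It starts standing on the bench to the left (+y) of the fixture.
- fixture: clamp fixture, fixed on the bench: aluminium base plate 170 x 350 x 12 mm (x, y, z) carrying, from -y to +y, a grey wedge-shaped drive housing with a dial face 150 mm square, the jaw rod with its pad, and the vee jaw. Origin: centre of the plate's underside; x away from the robot, y from housing to vee, z up. The dial rises towards +y: its normal leans 30 degrees from vertical towards -y.
- nest (a point): where the centre of the cell's underside belongs: on the base plate, 12 mm above the bench, 95 mm along the fixture's y; axes as the fixture's. The vee opens to -y; its upright flanks stand at 45 degrees to y and touch the seated cell 21 mm either side in x and 21 mm farther in y. The jaw is 60 mm wide, its top 66 mm above the bench. The cell's +x and -x sides are free for fingers.
- knob_grip (a point): where to grip the knob: on its axis, 47 mm out from the dial face. Its z axis is the knob's axis, pointing out of the dial (30 degrees from vertical, towards the fixture's -y); x and y turn with the wheel. The knob is a black bar 76 mm long, 16 mm thick, from 19 mm below this point to 15 mm above it along the axis; pinch it across the 16 mm. Below lie a hub of 20 mm radius (19 mm down) and the wheel (31 mm down).
- pointer_tip (a point): tip of the raised pointer on the wheel, 50 mm from the axis on the wheel's upper face, 31 mm below knob_grip along the axis. The bar of the knob lies along the line from the axis through the pointer.
- long_mark (a point): the one long, broad raised mark on the dial face (the others are short ticks, one per tooth), beyond the wheel's rim on the up-slope (fixture +y) side. This point is 60 mm from the axis at the height of the wheel's upper face: with the right tooth caught, pointer_tip lies 10 mm from it, in line with the axis.
- ratchet (a joint): angle of wheel and knob, rad, growing clockwise as seen from above. 12 saw teeth 0.524 rad apart, caught at whole multiples; starts at tooth 2 to 4; pointer at the long mark = tooth 8 = 4.19; stop at 5.4. Wind 5 to 20 degrees past a tooth and let go: a return spring brings it back onto the pawl. It cannot go back past a caught tooth. Winding takes 0.15 N m, or 0.35 with the pad pressed.
- pawl (a joint): lift of the pawl, rad: 0 with its nose down between two teeth, about 0.2 as it rides over a tooth. A hooked steel lever 70 mm long on the fixture's +x side of the wheel, lying on the dial face no higher than the wheel but for its pivot screw (6 mm more). A light spring presses it in; pushing its tail aside lifts it and frees the wheel, which then springs back.
- pad_face (a point): centre of the jaw pad's face, a disc 37 mm across whose centre is 50 mm above the bench, facing the vee along the fixture's +y. It moves 5 mm per tooth. With the cell home there is a gap of 12 to 24 mm at the start; the pad touches the cell about 1.4 teeth before the long mark.
- pad (a joint): compression of the pad's spring, m: 0 free, about 0.007 (16 N) with the right tooth caught, at most 0.014; 2 N per mm.
- meter: bystander: a black handheld meter 160 x 78 x 36 mm with a round dial, lying on the bench to the right. Origin: centre of its underside.
- driver: bystander: a screwdriver 200 mm long lying on the bench to the right of the fixture, handle towards -x of its frame.
- beaker: bystander: a steel beaker 84 mm across and 85 mm high. Origin: centre of its underside.
Mind the look-alikes: they are no part of the job. Leave any yellow look-alike of the cell alone.

How it is judged (in metres and radians):
On the way:
1. the cell stands upright in the vee, within 4 mm of home, while the pad is still clear of it (wheel below 3.3 rad) (distance between cell and nest below 0.004 m and angle between cell's own z axis and vertical below 0.06 rad and value of joint ratchet below 3.3 rad), for 0.2 s.
At the end, for the whole second after the job is handed in: The wheel rests with the pointer at the long mark (4.19 rad, within 0.13) with the pawl down in the tooth (lift below 0.07 rad); the pad's spring is pressed more than 4 mm; the cell stands upright (within 0.05 rad), at rest, its foot within 3 mm of the nest point on the base plate (value of joint ratchet between 4.05879 and 4.31879 rad and value of joint pawl below 0.07 rad and value of joint pad above 0.004 m and distance between cell and nest below 0.003 m and angle between cell's own z axis and vertical below 0.05 rad and linear speed of cell below 0.01 m/s); the robot touches nothing.
It fails at once if the meter is moved more than 20 mm (distance of meter from where it was at the start of the episode above 0.02 m).
It fails at once if the driver is moved more than 20 mm (distance of driver from where it was at the start of the episode above 0.02 m).
It fails at once if the beaker is moved more than 20 mm (distance of beaker from where it was at the start of the episode above 0.02 m).
It also fails if it takes over 67 s, if anything falls off the work surface, if the arm or the gripper's body presses on something with over 40 N, if the wrist force passes 120 N, or if a joint passes its speed limit or range.

### The arm

A 7-joint arm with a two-finger parallel gripper is mounted at the origin on the work surface. World frame = base frame: x ahead of the robot, y to its left, z up, the work surface at z = 0. Lengths are in mm, angles in rad, forces in N, time in s.
With the tool pointing down it reaches from about 375 to 925 mm from the base axis. Payload 3.1 kg.
Tool frame: the origin (TCP) lies at the very end of the fingers, on their centre line; the grasp point (between the pads) lies 19 mm behind it; z points along the fingers, y is the line along which they close (so a half turn about z gives the same grasp; the last joint's range is limited). The gripper opens to 85 mm and grips with 20 to 120 N. Pads are 22 mm wide; open, the fingers measure 114 mm over their backs; the gripper's body (76 mm by 85 mm) begins 54 mm behind the grasp point. The pads swing forward as they close: fully open they stand 13 mm farther back than shut.
Start: joints at [-1.243, 0.383, 0.044, 1.598, -0.018, 1.161, -0.05], TCP at [268.461, 591.973, 231.269] pointing down, gripper open.
Joint ranges: [-2.61, 2.61], [-0.41, 2.15], [-1.48, 1.57], [0, 2.5], [-1.57, 4.71], [0.05, 1.97], [-2.85, 2.85]. Speed limits (rad/s): [2.79, 2.79, 3.14, 3.14, 3.14, 3.14, 3.14].

### API

Orientations are given as a 3x3 rotation matrix whose columns are the frame's x, y, z axes.
In Python, from bench import arm gives the robot as it stands.
- The arm moves only by the tool step_arm, never from a script. Its argument "motion" is a list of rows, each an object with "offset": the shift along the tool's x, y, z in mm, a list of three; "angular": the turn, a rotation vector about the tool's x, y, z in rad, a list of three. A call has 1 to 12 rows; each row is the pose to reach, as a shift and turn from the pose commanded when the call began, along the tool's axes at that moment; what a row does not reach only later rows make up. A row lasts 1/12 s, in which the tool goes at most 41.7 mm and 7.16 degrees, less where a joint would pass 70% of its speed; a pose out of reach is approached as far as the arm can. A call with a gripper value outside its range is refused whole. "claw" is the finger opening in mm, from 0 to 85.4, set as the call begins (left out, the last holds). The fingers move at their own pace and stop on an object; the grip force is fixed at half the most. Time passes only in rows, so rows that repeat a pose let the fingers close. It gives the time, the measured TCP pose, the force, the opening and the grip force at its end, in the units of the state.
- arm.get_obs(): the state, without advancing time (a new reading comes with each control period).
- arm.camera(name): name is "side" or "top" or "wrist"; returns a dict with "img" (420x560x3 uint8, red, green, blue), "range_z" (420x560 float32, mm along the optical axis (not along the pixel's ray), 0 where there is no reading), "fx", "fy", "cx", "cy" (pixels), "cam_to_world" (4x4, takes a point from camera to world coordinates). Camera axes: x right, y up, looking along -z (the intrinsics and any distortion apply to the point x, -y, -z); pixel columns grow to the right and rows downward; lengths in mm; the calibration is good to about 2 mm. A picture is of the moment at which its call begins.
- arm.job_done(): hands the job in; it is judged then, once.
The state is a dict: "clock": time; "joint_pos": joint angles; "joint_velocities": joint speeds; "joint_torque": joint torques, N m; "eef_pos": TCP position; "eef_rot": TCP orientation; "contact_force": force on the tool from outside, world axes, zero at the start; "ft_torque": the same for the moment, N m; "grip_width": opening from 0.0 (shut) to 1.0 (fully open); "grip_force": force on a finger pad.
Only numpy, scipy, OpenCV 4.12 (cv2) and the standard library are available. Lean on these libraries where they do the work, as an engineer would, in place of code of your own. Each camera call takes 0.05 s, during which the arm holds its last target. There are 200 camera calls.

## Working session

There is one attempt and no reset: what is moved stays moved. The work goes in short steps, Python scripts to look and compute and a tool call to move; the robot and the scene stay as the last step left them, time stands still between calls to the robot, and variables do not carry over. Pictures are saved under pics/ and viewed, at most 10 in all, crops included, and the job is handed in when it is done.

Besides the shell and the picture viewer there is one more tool, called as a command line: name --argument value ..., lists and objects as JSON in quotes. step_arm: Moves the arm, as the interface text tells. Its arguments: {"type":"object","properties":{"motion":{"type":"array"},"claw":{"type":"number"}},"required":["motion"]}

```bash
mkdir -p pics; ls
cat > h.py <<'E'
import numpy as np, cv2
from bench import arm
def cloud(c):
    z=c["range_z"]; v,u=np.mgrid[0:z.shape[0],0:z.shape[1]]
    P=np.stack([(u-c["cx"])/c["fx"]*z,-(v-c["cy"])/c["fy"]*z,-z,np.ones_like(z)],-1)
    W=(P@np.array(c["cam_to_world"]).T)[...,:3]; W[z==0]=np.nan
    return W
def proj(c,p):
    q=np.linalg.inv(c["cam_to_world"])@np.append(p,1.)
    return c["cx"]+c["fx"]*q[0]/-q[2], c["cy"]-c["fy"]*q[1]/-q[2]
E
python3 - <<'E'
from h import *
o=arm.get_obs(); print({k:np.round(v,3).tolist() for k,v in o.items()})
for n in("top","side"):
    c=arm.camera(n); cv2.imwrite(f"pics/{n}0.png",c["img"][...,::-1]); print([k for k in c],c["fx"],np.round(c["cam_to_world"],3).tolist())
    np.savez(f"{n}0.npz",**c)
E
```

```text
pics
{'clock': 0.0, 'joint_pos': [-1.243, 0.384, 0.044, 1.6, -0.018, 1.161, -0.05], 'joint_velocities': [-0.0, 0.0, 0.001, 0.0, -0.0, 0.001, -0.0], 'joint_torque': [-0.0, -43.346, 1.024, -24.951, 0.01, 0.011, -0.0], 'eef_pos': [268.122, 591.081, 229.871], 'eef_rot': [[-0.911, 0.413, -0.001], [0.413, 0.911, -0.002], [-0.0, -0.003, -1.0]], 'contact_force': [0.408, 0.124, 0.027], 'ft_torque': [0.006, -0.024, 0.005], 'grip_force': 0.0, 'grip_width': 1.002}
['img', 'range_z', 'fx', 'fy', 'cx', 'cy', 'cam_to_world'] 386.8724906817737 [[-0.003, 0.987, -0.16, 335.949], [-1.0, -0.004, -0.001, -5.993], [-0.002, 0.16, 0.987, 1105.051], [0.0, 0.0, 0.0, 1.0]]
['img', 'range_z', 'fx', 'fy', 'cx', 'cy', 'cam_to_world'] 404.97298151018464 [[0.979, 0.114, -0.171, 352.746], [-0.205, 0.491, -0.846, -830.109], [-0.013, 0.863, 0.504, 598.147], [0.0, 0.0, 0.0, 1.0]]
```

View pics/top0.png

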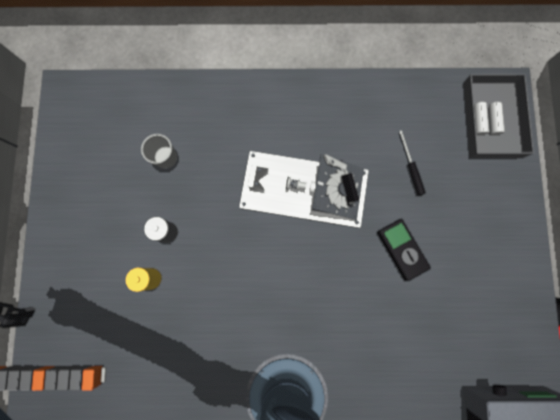

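View pics/side0.png

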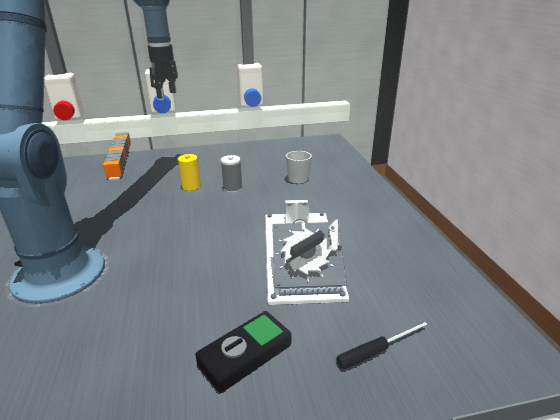

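The top view shows the cell at (156,229), a yellow look-alike at (137,280), the beaker at (157,151), the plate centred near (305,190), the vee at (260,180) and the knob bar at (350,187). The side view agrees; the pawl is on the far +x side of the wheel.

Run:
```python
from h import *
c=dict(np.load("top0.npz")); W=cloud(c); img=c["img"].astype(int); x,y,z=W[...,0],W[...,1],W[...,2]
print("bench z",np.nanmedian(z[250:300,250:350]))
# cell
v,u=np.mgrid[0:420,0:560]
m=(np.hypot(u-156,v-229)<18)&(z>90)
p=W[m]; print("cell top pts",m.sum(),np.nanmedian(p[:,2]),p[:,2].max())
t=m&(z<106)
uv=np.argwhere(m)[:,::-1].astype(np.float32); print(cv2.minEnclosingCircle(uv))
mm=(p.min(0)+p.max(0))/2; print("cell mid",mm,p.max(0)-p.min(0), "mean",W[t].mean(0))
# plate corners: bright pixels or z in 6..20
roi=(u>230)&(u<380)&(v>140)&(v<240)
m=roi&(z>6)
P=W[m][:,:2]; P=P[np.isfinite(P).all(1)].astype(np.float32)
r=cv2.minAreaRect(P); print("foot>6mm",r)
m=roi&(img.min(2)>150)&(z>5)&(z<20); k=W[m]; print("plate z",np.median(k[:,2]))
r=cv2.minAreaRect(k[:,:2].astype(np.float32)); print("plate",r)
cv2.imwrite("pics/crop.png",cv2.resize(np.hstack([c["img"][140:240,230:380,::-1]]),None,fx=5,fy=5,interpolation=cv2.INTER_CUBIC))
a=np.deg2rad(0)
for n,(uu,vv) in dict(beaker=(157,151),yellow=(137,280)).items():
    m=(np.hypot(u-uu,v-vv)<20)&(z>60); q=W[m]; print(n,(q.min(0)+q.max(0))/2,q.max(0)-q.min(0))
```

```text
bench z -0.33530624004833953
cell top pts 430 101.38513127302349 112.89433402216821
((156.0, 228.5), 12.010512351989746)
cell mid [442.04631796 337.63166282 101.71059839] [57.55447244 59.83024505 22.36747126] mean [442.27328991 335.75270926 100.80391858]
foot>6mm ((573.6228637695312, -59.656646728515625), (424.5987548828125, 275.5244445800781), 87.34053039550781)
plate z 11.600382456510488
plate ((568.5738525390625, -54.47630310058594), (351.0975341796875, 174.13711547851562), 80.13423156738281)
beaker [664.08740198 353.33588948  75.0193363 ] [82.0346028  83.82941797 29.53788561]
yellow [312.30030276 377.41515399  85.99714654] [58.70445307 59.3474188  51.74453898]
```

View pics/crop.png

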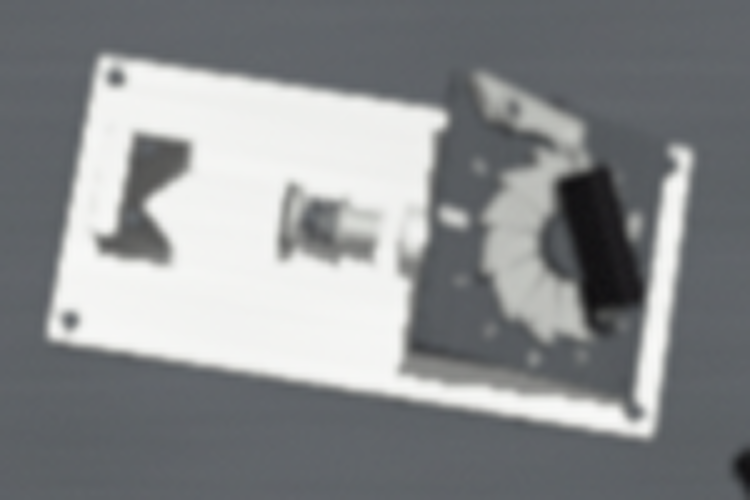

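The crop shows the plate corners at (105,55), (690,148), (655,438) and (50,340), the long mark at (453,217), and the bar from (585,180) to (625,300). The pointer is at the lower end near (600,325), which suggests tooth 4. One refinement follows.

```bash
cat >> h.py <<'E'
def ray(c,uv,h):
    uv=np.asarray(uv,float).reshape(-1,2); M=np.array(c["cam_to_world"])
    d=np.stack([(uv[:,0]-c["cx"])/c["fx"],-(uv[:,1]-c["cy"])/c["fy"],-np.ones(len(uv))],1)@M[:3,:3].T
    o=M[:3,3]; return o+d*((h-o[2])/d[:,2])[:,None]
E
python3 - <<'E'
from h import *
c=dict(np.load("top0.npz")); W=cloud(c); img=c["img"].astype(int); z=W[...,2]
v,u=np.mgrid[0:420,0:560]
roi=(u>230)&(u<380)&(v>140)&(v<240)
m=roi&(img.min(2)>150)
uv=np.argwhere(m)[:,::-1]; r=cv2.minAreaRect(ray(c,uv,12)[:,:2].astype(np.float32)); print("plate ray",r)
# edge fits
P=ray(c,uv,12)[:,:2]
def fit(sel): 
    vx,vy,x0,y0=cv2.fitLine(sel.astype(np.float32),cv2.DIST_HUBER,0,.01,.01).ravel(); return np.degrees(np.arctan2(vy,vx))
a=np.deg2rad(80.13); 
low=[];up=[]
for col in range(245,360,2):
    rows=np.where(m[:,col])[0]
    if len(rows): low.append((col,rows.max()+.5)); up.append((col,rows.min()-.5))
L=ray(c,low[3:],12); print("near edge ang",fit(L[:,:2])); U=ray(c,[q for q in up if 254<q[0]<316],12); print("far edge",fit(U[:,:2]), "x sep", U.mean(0),L.mean(0))
m=(np.hypot(u-156,v-229)<18)&(z>98)&(z<106)
print("cell",m.sum(), W[m].mean(0), ray(c,[cv2.minEnclosingCircle(np.argwhere(m)[:,::-1].astype(np.float32))[0]],102), np.ptp(W[m],0))
st=(np.hypot(u-156,v-229)<18)&(z>107); print("stud",W[st].mean(0),st.sum())
# knob bar
for n in("top","side"):
    c=dict(np.load(n+"0.npz")); W=cloud(c); z=W[...,2]; img=c["img"].astype(int)
    p=W; inn=(abs(W[...,0]-560)<90)&(W[...,1]<-60)&(W[...,1]>-230)&(z>40)&(img.max(2)<45)
    k=W[inn]; print(n,len(k),k.mean(0),np.percentile(k,[2,50,98],0).round(1).tolist())
    np.save(n+"k.npy",k)
    r=cv2.minAreaRect(k[:,:2].astype(np.float32)); print(r)
E
```

```text
plate ray ((579.0202026367188, -56.355499267578125), (352.932861328125, 195.09115600585938), 80.45564270019531)
near edge ang 80.469246
far edge 80.25892 x sep [ 6.64492166e+02 -3.68224994e-01  1.20000000e+01] [480.10023851 -56.68639512  12.        ]
cell 360 [442.63254386 336.97906443 101.46086295] [[442.80472942 336.83379691 102.        ]] [57.55447244 59.69534712  7.96447053]
stud [442.60528317 336.90354545 109.21307602] 28
top 267 [ 544.69960243 -168.399507    120.18975049] [[514.0, -184.9, 97.3], [543.9, -168.3, 121.2], [576.2, -152.7, 135.5]]
((545.534423828125, -169.7113494873047), (69.34132385253906, 23.28255271911621), 15.895182609558105)<stdin>:24: RuntimeWarning: Mean of empty slice.
  ret = um.true_divide(
Traceback (most recent call last):
IndexError: index -1 is out of bounds for axis 0 with size 0
```

step_arm --motion '[{"offset": [-22, -13.3, 0], "angular": [0, 0, 0.109]}, {"offset": [-44, -26.6, 0], "angular": [0, 0, 0.218]}, {"offset": [-66, -40, 0], "angular": [0, 0, 0.327]}, {"offset": [-88, -53, 0], "angular": [0, 0, 0.436]}, {"offset": [-110, -66, 0], "angular": [0, 0, 0.545]}, {"offset": [-132, -80, 0], "angular": [0, 0, 0.654]}, {"offset": [-154, -93, 0], "angular": [0, 0, 0.763]}, {"offset": [-176, -106, 0], "angular": [0, 0, 0.872]}, {"offset": [-198, -120, 0], "angular": [0, 0, 0.981]}, {"offset": [-220, -133, 0], "angular": [0, 0, 1.09]}, {"offset": [-242, -146, 0], "angular": [0, 0, 1.2]}, {"offset": [-263, -159.5, 0], "angular": [0, 0, 1.31]}]' --claw 85

```text
clock: 1.1
eef_pos: [442.5, 336.6, 230.8]
eef_rot: [[0.17, 0.985, -0.001], [0.985, -0.17, -0.001], [-0.001, -0.0, -1.0]]
contact_force: [0.6, 0.5, 0.4]
grip_width: 0.996
grip_force: 0.0
```

step_arm --motion '[{"offset": [0.3, 0.2, 35], "angular": [0, 0, 0]}, {"offset": [0.3, 0.2, 70], "angular": [0, 0, 0]}, {"offset": [0.3, 0.2, 105], "angular": [0, 0, 0]}, {"offset": [0.3, 0.2, 140], "angular": [0, 0, 0]}, {"offset": [0.3, 0.2, 170], "angular": [0, 0, 0]}, {"offset": [0.3, 0.2, 184], "angular": [0, 0, 0]}, {"offset": [0.3, 0.2, 184], "angular": [0, 0, 0]}]'

```text
clock: 1.68
eef_pos: [438.7, 335.5, 42.6]
eef_rot: [[0.164, 0.986, -0.007], [0.986, -0.164, -0.007], [-0.008, -0.006, -1.0]]
contact_force: [0.4, -0.3, 0.2]
grip_width: 0.997
grip_force: 0.0
```

step_arm --motion '[{"offset": [0, 0, 0], "angular": [0, 0, 0]}, {"offset": [0, 0, 0], "angular": [0, 0, 0]}, {"offset": [0, 0, 0], "angular": [0, 0, 0]}, {"offset": [0, 0, 0], "angular": [0, 0, 0]}, {"offset": [0, 0, 0], "angular": [0, 0, 0]}, {"offset": [0, 0, 0], "angular": [0, 0, 0]}, {"offset": [0, 0, 0], "angular": [0, 0, 0]}, {"offset": [0, 0, 0], "angular": [0, 0, 0]}]' --claw 50

```text
clock: 2.35
eef_pos: [444.1, 339.3, 49.1]
eef_rot: [[0.165, 0.986, 0.003], [0.986, -0.165, 0.003], [0.003, 0.002, -1.0]]
contact_force: [1.3, -0.2, 6.3]
grip_width: 0.693
grip_force: 65.4
```

step_arm --motion '[{"offset": [0, 0, -15], "angular": [0, 0, 0]}, {"offset": [0, 0, -40], "angular": [0, 0, 0]}, {"offset": [0, 0, -70], "angular": [0, 0, 0]}, {"offset": [-12, 8, -95], "angular": [0, 0, 0]}, {"offset": [-35, 24, -105], "angular": [0, 0, 0]}, {"offset": [-63, 43, -105], "angular": [0, 0, 0]}, {"offset": [-92, 63, -105], "angular": [0, 0, 0]}, {"offset": [-121, 83, -105], "angular": [0, 0, 0]}, {"offset": [-150, 102, -105], "angular": [0, 0, 0]}, {"offset": [-179, 122, -105], "angular": [0, 0, 0]}, {"offset": [-208, 142, -105], "angular": [0, 0, 0]}, {"offset": [-232, 158, -105], "angular": [0, 0, 0]}]'

```text
clock: 3.35
eef_pos: [558.9, 80.4, 150.8]
eef_rot: [[0.166, 0.986, -0.003], [0.986, -0.166, -0.002], [-0.002, -0.003, -1.0]]
contact_force: [0.7, -0.3, -4.2]
grip_width: 0.688
grip_force: 65.6
```

step_arm --motion '[{"offset": [-18, 12, 0], "angular": [0, 0, 0]}, {"offset": [-34, 24, 0], "angular": [0, 0, 0]}, {"offset": [-44, 30.5, 0], "angular": [0, 0, 0]}, {"offset": [-44, 30.5, 0], "angular": [0, 0, 0]}, {"offset": [-44, 30.5, 0], "angular": [0, 0, 0]}, {"offset": [-44, 30.5, 0], "angular": [0, 0, 0]}]'

```text
clock: 3.85
eef_pos: [581.6, 37.6, 151.4]
eef_rot: [[0.162, 0.987, -0.003], [0.987, -0.162, 0.002], [0.001, -0.003, -1.0]]
contact_force: [-0.1, 1.1, -4.3]
grip_width: 0.691
grip_force: 65.6
```

Run:
```python
from h import *
o=arm.get_obs(); print(np.round(o["eef_pos"],1),o["joint_pos"],o["contact_force"])
for n in("top","wrist","side"):
    c=arm.camera(n); np.savez(f"{n}1.npz",**c); cv2.imwrite(f"pics/{n}1.png",c["img"][...,::-1])
w,s=cv2.imread("pics/wrist1.png"),cv2.imread("pics/side1.png")
cv2.imwrite("pics/two1.png",np.hstack([cv2.resize(w,(400,300)),cv2.resize(s[120:310,200:450],(400,304))[:300]]))
```

```text
[581.6  37.6 151.4] [-0.5495023   0.37276549  0.50124651  1.8525363  -0.2155585   0.97215972
 -0.11702957] [-0.05236468  1.09686119 -4.30748144]
```

View pics/two1.png

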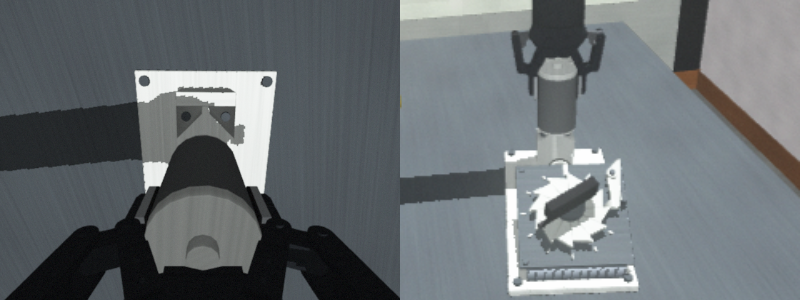

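The cell is held upright above the nest. In the left half (wrist view) the plate's far corners are at (135,72) and (277,72), and the vee is centred near column 207. I'll refine the fixture from this view.

Run:
```python
from h import *
c=dict(np.load("wrist1.npz")); img=c["img"]; W=cloud(c)
print("plate z wrist",np.nanmedian(W[105:120,215:240,2]), "bench",np.nanmedian(W[20:80,100:500,2]))
k=1.4
m=(img.min(2)>120).astype(np.uint8)
def edge(P):
    l=cv2.fitLine(np.float32(P)[:,:2],cv2.DIST_HUBER,0,.01,.01).ravel(); return l[:2],l[2:]
rows=range(112,140,2); L=[];R=[]
for r in rows:
    q=np.where(m[r,150:420])[0]+150; L.append((q.min()-.5,r)); R.append((q.max()+.5,r))
rows2=range(112,255,3); R=[]
for r in rows2:
    q=np.where(m[r,330:420])[0]
    if len(q): R.append((q.max()+330.5,r))
cols=range(205,375,4); T=[(x,np.where(m[80:160,x])[0].min()+79.5) for x in cols]
for n,E in (("L",L),("R",R),("T",T)):
    d,p=edge(ray(c,E,12)); print(n,np.degrees(np.arctan2(d[1],d[0])),p)
    globals()[n+"_"]=(d,p)
def X(a,b): s=np.linalg.solve(np.c_[a[0],-b[0]],b[1]-a[1]); return a[1]+s[0]*a[0]
A,B=X(L_,T_),X(R_,T_); print("corners",A,B,np.linalg.norm(A-B))
xd=(B-A)/np.linalg.norm(B-A); yd=np.array([-xd[1],xd[0]]); print("yaw",np.degrees(np.arctan2(xd[1],xd[0])),"nest",(A+B)/2-80*yd)
# cell in hand
t=dict(np.load("top1.npz"));
s=dict(np.load("side1.npz")); V=cloud(s)
g=(abs(V[...,0]-584)<45)&(abs(V[...,1]-30)<45)&(V[...,2]>120)&(V[...,2]<190)&(s["img"].astype(int).ptp(2)<25 if hasattr(s["img"],"ptp") else True)
v,u=np.mgrid[0:420,0:560]; h=W[...,2]
q=V[160+0:215,285:312].reshape(-1,3); q=q[(q[:,2]>110)&(q[:,2]<185)]
for a in range(110,185,15):
    w=q[(q[:,2]>=a)&(q[:,2]<a+15)]
    if len(w)>10:
        A_=np.c_[2*w[:,:2],np.ones(len(w))]; 
        from scipy.optimize import least_squares
        f=least_squares(lambda p:np.hypot(w[:,0]-p[0],w[:,1]-p[1])-30,[582,33],loss="soft_l1").x; print(a,len(w),f)
```

```text
plate z wrist 13.690332852757848 bench 1.6722012084678397
L 79.87052 [510.9659   115.020966]
R 80.401146 [669.93866  33.38148]
T -9.269329 [611.33215 119.15521]
corners [514.52716 134.95442] [682.48065 107.54329] 170.17563
yaw -9.269329 nest [585.61786   42.293488]
110 129 [582.97028264  39.74859569]
125 131 [582.91344449  39.41589184]
140 132 [582.85343581  39.46484822]
155 143 [582.86217035  39.49170825]
170 151 [582.64978028  39.48168932]
```

step_arm --motion '[{"offset": [-2, 2.2, 0], "angular": [0, 0, 0]}, {"offset": [-2, 2.2, 15], "angular": [0, 0, 0]}, {"offset": [-2, 2.2, 30], "angular": [0, 0, 0]}, {"offset": [-2, 2.2, 42], "angular": [0, 0, 0]}, {"offset": [-2, 2.2, 54], "angular": [0, 0, 0]}, {"offset": [-2, 2.2, 64], "angular": [0, 0, 0]}, {"offset": [-2, 2.2, 72], "angular": [0, 0, 0]}, {"offset": [-2, 2.2, 79], "angular": [0, 0, 0]}, {"offset": [-2, 2.2, 84], "angular": [0, 0, 0]}, {"offset": [-2, 2.2, 87], "angular": [0, 0, 0]}, {"offset": [-2, 2.2, 87], "angular": [0, 0, 0]}, {"offset": [-2, 2.2, 87], "angular": [0, 0, 0]}]'

```text
clock: 5.0
eef_pos: [585.1, 32.8, 65.5]
eef_rot: [[0.164, 0.986, 0.001], [0.986, -0.164, 0.0], [0.0, 0.0, -1.0]]
contact_force: [0.1, -0.5, -2.8]
grip_width: 0.689
grip_force: 65.6
```

```bash
cat > cellpos.py <<'E'
from h import *
from scipy.optimize import least_squares
def cell(tag):
    s=arm.camera("side"); cv2.imwrite(f"pics/side{tag}.png",s["img"][...,::-1]); V=cloud(s).reshape(-1,3)
    C=s["img"].reshape(-1,3).astype(int); ok=(abs(V[:,0]-585)<36)&(V[:,1]<45)&(V[:,1]>-12)&(V[:,2]>76)&(V[:,2]<108)
    w=V[ok]; out=[]
    for lo,hi in((76,90),(90,108)):
        k=w[(w[:,2]>=lo)&(w[:,2]<hi)]
        f=least_squares(lambda p:np.hypot(k[:,0]-p[0],k[:,1]-p[1])-30,[585,38],loss="soft_l1").x; out.append((len(k),f.round(2)))
    st=(abs(V[:,0]-585)<36)&(abs(V[:,1]-38)<36)&(V[:,2]>109)&(V[:,2]<130)
    return out,np.percentile(V[st][:,2],[50,95]) if st.sum() else None
if __name__=="__main__":
    import sys
    o=arm.get_obs(); print(np.round(o["eef_pos"],1),np.round(o["contact_force"],1),o["clock"]); print(cell(sys.argv[1]))
E
python3 cellpos.py 2
```

```text
[585.1  32.8  65.5] [ 0.1 -0.5 -2.8] 5.0
([(141, array([586.3 ,  34.29])), (181, array([586.16,  34.29]))], array([119.53017193, 127.76186188]))
```

step_arm --motion '[{"offset": [0, 0, 2], "angular": [0, 0, 0]}, {"offset": [0, 0, 4], "angular": [0, 0, 0]}, {"offset": [0, 0, 4], "angular": [0, 0, 0]}, {"offset": [0, 0, 4], "angular": [0, 0, 0]}]'

```text
clock: 5.38
eef_pos: [584.8, 32.8, 61.3]
eef_rot: [[0.164, 0.986, -0.0], [0.986, -0.164, 0.0], [0.0, -0.0, -1.0]]
contact_force: [0.4, 0.0, -3.8]
grip_width: 0.692
grip_force: 65.6
```

step_arm --motion '[{"offset": [0, 0, 1], "angular": [0, 0, 0]}, {"offset": [0, 0, 2], "angular": [0, 0, 0]}, {"offset": [0, 0, 2], "angular": [0, 0, 0]}, {"offset": [0, 0, 2], "angular": [0, 0, 0]}]'

```text
clock: 5.72
eef_pos: [585.0, 32.7, 61.0]
eef_rot: [[0.164, 0.986, -0.001], [0.986, -0.164, 0.001], [0.001, -0.001, -1.0]]
contact_force: [-3.8, -0.9, 5.6]
grip_width: 0.689
grip_force: 67.0
```

step_arm --motion '[{"offset": [1, 0, -0.5], "angular": [0, 0, 0]}, {"offset": [2, 0, -0.5], "angular": [0, 0, 0]}, {"offset": [3, 0, -0.5], "angular": [0, 0, 0]}, {"offset": [4, 0, -0.5], "angular": [0, 0, 0]}, {"offset": [4, 0, -0.5], "angular": [0, 0, 0]}, {"offset": [4, 0, -0.5], "angular": [0, 0, 0]}]'

```text
clock: 6.22
eef_pos: [585.0, 33.2, 61.2]
eef_rot: [[0.166, 0.986, -0.002], [0.986, -0.166, -0.003], [-0.003, -0.001, -1.0]]
contact_force: [-5.2, -4.3, 8.7]
grip_width: 0.689
grip_force: 66.5
```

step_arm --motion '[{"offset": [1, 0, 0], "angular": [0, 0, 0]}, {"offset": [2, 0, 0], "angular": [0, 0, 0]}, {"offset": [2, 0, 0], "angular": [0, 0, 0]}, {"offset": [2, 0, 0], "angular": [0, 0, 0]}]'

```text
clock: 6.55
eef_pos: [586.3, 35.1, 61.2]
eef_rot: [[0.166, 0.986, 0.001], [0.986, -0.166, -0.003], [-0.003, 0.001, -1.0]]
contact_force: [-3.5, -5.1, 6.3]
grip_width: 0.693
grip_force: 66.6
```

step_arm --motion '[{"offset": [1, 0, 0], "angular": [0, 0, 0]}, {"offset": [2, 0, -0.3], "angular": [0, 0, 0]}, {"offset": [3, 0, -0.3], "angular": [0, 0, 0]}, {"offset": [3, 0, -0.3], "angular": [0, 0, 0]}, {"offset": [3, 0, -0.3], "angular": [0, 0, 0]}]'

```text
clock: 6.97
eef_pos: [587.1, 37.1, 61.3]
eef_rot: [[0.167, 0.986, 0.002], [0.986, -0.167, -0.004], [-0.004, 0.002, -1.0]]
contact_force: [-4.0, -7.2, 6.2]
grip_width: 0.693
grip_force: 66.5
```

```bash
python3 cellpos.py 3
```

```text
[587.1  37.1  61.3] [-4.  -7.2  6.2] 6.9667
([(146, array([587.46,  38.97])), (181, array([587.31,  39.  ]))], array([115.63146984, 124.68081713]))
```

step_arm --motion '[{"offset": [1, -0.3, 0], "angular": [0, 0, 0]}, {"offset": [2, -0.6, 0], "angular": [0, 0, 0]}, {"offset": [3, -1, -0.3], "angular": [0, 0, 0]}, {"offset": [3, -1, -0.3], "angular": [0, 0, 0]}, {"offset": [3, -1, -0.3], "angular": [0, 0, 0]}]'

```text
clock: 7.43
eef_pos: [586.9, 37.4, 61.4]
eef_rot: [[0.169, 0.986, 0.003], [0.986, -0.169, -0.008], [-0.007, 0.004, -1.0]]
contact_force: [-1.9, -8.2, 4.6]
grip_width: 0.691
grip_force: 66.3
```

```bash
python3 cellpos.py 4
```

```text
[586.9  37.4  61.4] [-1.9 -8.2  4.6] 7.4333
([(135, array([587.7 ,  39.18])), (187, array([587.34,  39.68]))], array([115.88842866, 126.02510093]))
```

step_arm --motion '[{"offset": [1, -1, 0], "angular": [0, 0, 0]}, {"offset": [2, -2, 0], "angular": [0, 0, 0]}, {"offset": [3, -3, -0.3], "angular": [0, 0, 0]}, {"offset": [4, -3, -0.3], "angular": [0, 0, 0]}, {"offset": [4, -3, -0.3], "angular": [0, 0, 0]}, {"offset": [4, -3, -0.3], "angular": [0, 0, 0]}]'

```text
clock: 7.98
eef_pos: [584.5, 40.8, 61.4]
eef_rot: [[0.17, 0.986, 0.002], [0.985, -0.17, -0.009], [-0.008, 0.004, -1.0]]
contact_force: [-0.6, -10.6, 2.8]
grip_width: 0.69
grip_force: 66.1
```

```bash
python3 cellpos.py 5
```

```text
[584.5  40.8  61.4] [ -0.6 -10.6   2.8] 7.9833
([(136, array([585.74,  42.38])), (187, array([585.65,  42.47]))], array([115.69973125, 125.62914464]))
```

step_arm --motion '[{"offset": [1, -0.5, 0], "angular": [0, 0, 0]}, {"offset": [2, -1, 0], "angular": [0, 0, 0]}, {"offset": [3, -1.5, 0], "angular": [0, 0, 0]}, {"offset": [4, -1.5, 0], "angular": [0, 0, 0]}, {"offset": [4, -1.5, 0], "angular": [0, 0, 0]}, {"offset": [4, -1.5, 0], "angular": [0, 0, 0]}]'

```text
clock: 8.53
eef_pos: [584.5, 40.9, 61.6]
eef_rot: [[0.171, 0.985, 0.004], [0.985, -0.171, -0.013], [-0.012, 0.006, -1.0]]
contact_force: [0.2, -15.4, 1.5]
grip_width: 0.69
grip_force: 66.1
```

```bash
python3 cellpos.py 6
```

```text
[584.5  40.9  61.6] [  0.2 -15.4   1.5] 8.5333
([(136, array([585.48,  42.65])), (181, array([585.83,  42.83]))], array([115.94196954, 124.92668014]))
```

step_arm --motion '[{"offset": [-3, 0, 0], "angular": [0, 0, 0]}, {"offset": [-6, 0, 0], "angular": [0, 0, 0]}, {"offset": [-8, 0, 0], "angular": [0, 0, 0]}, {"offset": [-8, 0, 0], "angular": [0, 0, 0]}]'

```text
clock: 8.92
eef_pos: [584.4, 40.7, 61.5]
eef_rot: [[0.168, 0.986, 0.007], [0.986, -0.168, -0.005], [-0.004, 0.008, -1.0]]
contact_force: [3.0, -7.7, -2.1]
grip_width: 0.689
grip_force: 65.7
```

step_arm --motion '[{"offset": [-2, 0, 0], "angular": [0, 0, 0]}, {"offset": [-2, 0, 0], "angular": [0, 0, 0]}, {"offset": [-2, 0, 0], "angular": [0, 0, 0]}, {"offset": [-2, 0, 0], "angular": [0, 0, 0]}, {"offset": [-2, 0, 0], "angular": [0, 0, 0]}]' --claw 85

```text
clock: 9.33
eef_pos: [581.1, 44.8, 60.7]
eef_rot: [[0.163, 0.987, 0.0], [0.987, -0.163, 0.001], [0.001, 0.0, -1.0]]
contact_force: [0.9, 0.2, 0.9]
grip_width: 0.993
grip_force: 0.0
```

```bash
python3 cellpos.py 7
```

```text
[581.1  44.8  60.7] [0.9 0.2 0.9] 9.3333
([(113, array([585.83,  41.62])), (155, array([585.78,  41.36]))], array([115.16471169, 123.38734942]))
```

step_arm --motion '[{"offset": [-3, 3, -10], "angular": [0, 0, 0]}, {"offset": [-3, 3, -35], "angular": [0, 0, 0]}, {"offset": [-3, 3, -65], "angular": [0, 0, 0]}, {"offset": [-3, 3, -95], "angular": [0, 0, 0]}, {"offset": [-3, 3, -125], "angular": [0, 0, 0]}, {"offset": [-3, 3, -150], "angular": [0, 0, 0]}]'

```text
clock: 9.88
eef_pos: [584.4, 39.7, 213.9]
eef_rot: [[0.165, 0.986, 0.003], [0.986, -0.165, 0.001], [0.001, 0.003, -1.0]]
contact_force: [0.5, -0.2, 0.5]
grip_width: 0.993
grip_force: 0.0
```

```bash
python3 cellpos.py 8
python3 - <<'E'
from h import *
xd=np.array([np.cos(np.radians(-9.4)),np.sin(np.radians(-9.4)),0]); yd=np.array([-xd[1],xd[0],0]); Z=np.array([0,0,1.])
n=-.5*yd+.866*Z; e2=.866*yd+.5*Z; O=np.array([569.5,-52.5,0])
B=np.stack([xd,e2,n],1)
t=arm.camera("top"); cv2.imwrite("pics/top8.png",t["img"][...,::-1]); np.savez("top8.npz",**t)
W=cloud(t); D=(W-O)@B; img=t["img"].astype(int)
# dial plane
f=(abs(D[...,0])<75)&(W[...,1]<-60)&(W[...,1]>-230)
F=(W-O)@np.stack([xd,yd,Z],1)
g=f&(F[...,1]<-10)&(F[...,1]>-165)&(F[...,2]>25)
h=D[...,2][g]; print("n hist",np.histogram(h,bins=range(-20,220,6)))
k=g&(img.max(2)<60)
q=D[k]; print(len(q),np.percentile(q,[2,50,98],0).round(1).tolist())
top=q[q[:,2]>np.percentile(q[:,2],95)-6]; r=cv2.minAreaRect(top[:,:2].astype(np.float32)); print("bar top",len(top),np.median(top[:,2]),r,top.mean(0))
st=W[(abs(W[...,0]-585)<36)&(abs(W[...,1]-41)<36)&(W[...,2]>96)&(W[...,2]<118)]; print("cell top by top cam",len(st),st.mean(0))
E
```

```text
[584.4  39.7 213.9] [ 0.5 -0.2  0.5] 9.8833
([(113, array([585.77,  41.55])), (150, array([585.68,  41.56]))], array([115.29002634, 122.49637929]))
n hist (array([  0,   0,   0,   0,   0,   0,   0,   0,   0,   1,   3,   9,   5,
        12,  35,   6,   0,   0,   0,   0,  10, 956, 400, 101, 533,  60,
        56,  38,  40,  47,  41,  83,  94,   0,   0,   0,   0,   0,   0]), array([-20, -14,  -8,  -2,   4,  10,  16,  22,  28,  34,  40,  46,  52,
        58,  64,  70,  76,  82,  88,  94, 100, 106, 112, 118, 124, 130,
       136, 142, 148, 154, 160, 166, 172, 178, 184, 190, 196, 202, 208,
       214]))
312 [[-36.6, -64.9, 133.0], [-6.6, -42.8, 165.5], [25.7, -24.3, 175.1]]
bar top 133 172.3937705044442 ((-2.225187301635742, -45.65159606933594), (72.26539611816406, 16.398351669311523), 29.720603942871094) [ -2.88182104 -44.19044346 172.37187207]
cell top by top cam 0 [nan nan nan]<stdin>:15: RuntimeWarning: Mean of empty slice.
  ret = um.true_divide(
```

step_arm --motion '[{"offset": [-20, 0, 0], "angular": [0, 0.03, 0]}, {"offset": [-42, 0, 0], "angular": [0, 0.075, 0]}, {"offset": [-65, 0, 1], "angular": [0, 0.12, 0]}, {"offset": [-88, 0, 3], "angular": [0, 0.17, 0]}, {"offset": [-111, 0, 5], "angular": [0, 0.22, 0]}, {"offset": [-134, 0, 8], "angular": [0, 0.27, 0]}, {"offset": [-157, 0, 10], "angular": [0, 0.32, 0]}, {"offset": [-180, 0, 12], "angular": [0, 0.37, 0]}, {"offset": [-203, 0, 14], "angular": [0, 0.42, 0]}, {"offset": [-226, 0, 17], "angular": [0, 0.47, 0]}, {"offset": [-249, 0, 20], "angular": [0, 0.524, 0]}, {"offset": [-249, 0, 20], "angular": [0, 0.524, 0]}]' --claw 50

```text
clock: 10.98
eef_pos: [538.3, -215.2, 187.9]
eef_rot: [[0.156, 0.984, 0.084], [0.854, -0.178, 0.488], [0.495, -0.004, -0.869]]
contact_force: [-0.9, -2.1, -0.7]
grip_width: 0.586
grip_force: 0.0
```

step_arm --motion '[{"offset": [0, 0, 0], "angular": [0, 0, -0.12]}, {"offset": [0, 0, 0], "angular": [0, 0, -0.24]}, {"offset": [0, 0, 0], "angular": [0, 0, -0.36]}, {"offset": [0, 0, 0], "angular": [0, 0, -0.48]}, {"offset": [0, 0, 0], "angular": [0, 0, -0.6]}, {"offset": [0, 0, 0], "angular": [0, 0, -0.72]}, {"offset": [0, 0, 0], "angular": [0, 0, -0.84]}, {"offset": [0, 0, 0], "angular": [0, 0, -0.96]}, {"offset": [0, 0, 0], "angular": [0, 0, -1.05]}]'

```text
clock: 11.73
eef_pos: [542.2, -205.4, 190.2]
eef_rot: [[-0.788, 0.61, 0.081], [0.564, 0.662, 0.493], [0.247, 0.435, -0.866]]
contact_force: [0.1, -0.2, 1.3]
grip_width: 0.585
grip_force: 0.0
```

step_arm --motion '[{"offset": [0, 0, 0], "angular": [0, 0, -0.12]}, {"offset": [0, 0, 0], "angular": [0, 0, -0.24]}, {"offset": [0, 0, 0], "angular": [0, 0, -0.36]}, {"offset": [0, 0, 0], "angular": [0, 0, -0.48]}, {"offset": [0, 0, 0], "angular": [0, 0, -0.6]}, {"offset": [0, 0, 0], "angular": [0, 0, -0.72]}, {"offset": [0, 0, 0], "angular": [0, 0, -0.84]}, {"offset": [0, 0, 0], "angular": [0, 0, -0.96]}, {"offset": [0, 0, 0], "angular": [0, 0, -1.04]}, {"offset": [0, 0, 0], "angular": [0, 0, -1.04]}, {"offset": [0, 0, 0], "angular": [0, 0, -1.04]}]'

```text
clock: 12.65
eef_pos: [542.3, -205.5, 190.3]
eef_rot: [[-0.928, -0.364, 0.082], [-0.279, 0.824, 0.494], [-0.247, 0.435, -0.866]]
contact_force: [0.7, 0.6, -0.4]
grip_width: 0.579
grip_force: 0.0
```

```bash
python3 cellpos.py 9
python3 - <<'E'
from h import *
o=arm.get_obs(); R=o["eef_rot"]; print(np.round(o["joint_pos"],2)); print(np.round(R,3))
xd=np.array([np.cos(np.radians(-9.4)),np.sin(np.radians(-9.4)),0]); yd=np.array([-xd[1],xd[0],0]); Z=np.array([0,0,1.])
n=-.5*yd+.866*Z; e2=.866*yd+.5*Z; B=np.stack([xd,e2,n],1); print("tool in dial axes\n",np.round(B.T@R,3))
g=np.array([549.3,-167.,113.9]); print("knob grip in tool",np.round(R.T@(g-o["eef_pos"]),1))
c=arm.camera("wrist"); np.savez("wrist9.npz",**c); cv2.imwrite("pics/wrist9.png",c["img"][...,::-1])
t=arm.camera("top"); np.savez("top9.npz",**t); W=cloud(t)
st=W[(abs(W[...,0]-585)<36)&(abs(W[...,1]-41)<36)&(W[...,2]>96)&(W[...,2]<106)]; print("cell top by top cam",len(st),st.mean(0))
E
```

```text
[ 542.3 -205.5  190.3] [ 0.7  0.6 -0.4] 12.65
([(84, array([585.75,  41.62])), (63, array([586.2 ,  41.08]))], array([115.13404562, 116.61732236]))
[ 0.39  0.44  0.2   1.72 -0.59  1.28  2.76]
[[-0.928 -0.364  0.082]
 [-0.279  0.824  0.494]
 [-0.247  0.435 -0.866]]
tool in dial axes
 [[-0.87  -0.493  0.   ]
 [-0.493  0.87   0.   ]
 [-0.     0.    -1.   ]]
knob grip in tool [ 1.7 -4.1 85.8]
cell top by top cam 18 [560.86980445  34.05915873 102.56789101]
```

View pics/wrist9.png

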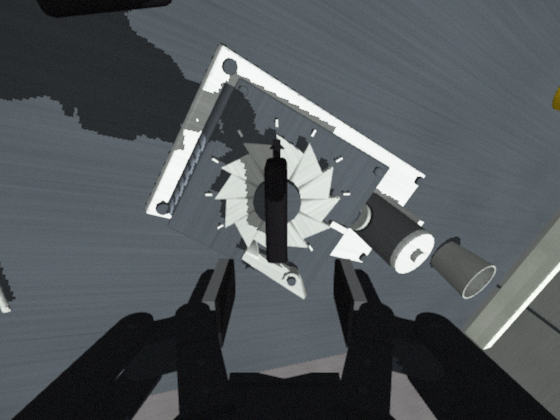

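The wrist view shows the bar along column 277, from row 157 to 265, between fingers centred at about column 284, with the wheel hub near (277,203). I'll measure the offset.

Run:
```python
from h import *
c=dict(np.load("wrist9.npz")); W=cloud(c); o=arm.get_obs(); R=np.array(o["eef_rot"]); p=np.array(o["eef_pos"])
T=(W-p)@R; img=c["img"].astype(int); v,u=np.mgrid[0:420,0:560]
g=(u>255)&(u<300)&(v>120)&(v<275)&(img.max(2)<50)
q=T[g]; print(len(q),np.percentile(q,[1,50,99],0).round(1).tolist())
zt=np.percentile(q[:,2],5); top=q[abs(q[:,2]-zt)<5]; print("top face z",np.median(top[:,2]),len(top)); print(cv2.minAreaRect(top[:,:2].astype(np.float32)),top.mean(0))
# wheel: bright pixels at wheel height
d=T[...,2]; box=(u>190)&(u<360)&(v>115)&(v<275)
print("dial z",np.nanmedian(d[150:160,215:225]),np.nanmedian(d[box]))
zw=np.median(top[:,2])+46
w=box&(abs(d-zw)<5)&(img.min(2)>90)&(np.hypot(u-277,v-205)<70); P=T[w][:,:2]; print("wheel",len(P),cv2.minEnclosingCircle(P.astype(np.float32)))
```

```text
2570 [[nan, nan, nan], [nan, nan, nan], [nan, nan, nan]]
top face z nan 0
((0.0, 0.0), (0.0, 0.0), 0.0) [nan nan nan]
dial z 131.42898543215773 130.7812817773351
wheel 0 ((0.0, 0.0), 0.0)
  return _methods._mean(a, axis=axis, dtype=dtype,
  ret = ret.dtype.type(ret / rcount)
<stdin>:6: RuntimeWarning: Mean of empty slice.
  ret = um.true_divide(
```

Run:
```python
from h import *
c=dict(np.load("wrist9.npz")); W=cloud(c); o=arm.get_obs(); R=np.array(o["eef_rot"]); p=np.array(o["eef_pos"])
T=(W-p)@R; img=c["img"].astype(int); v,u=np.mgrid[0:420,0:560]; d=T[...,2]
g=(u>255)&(u<300)&(v>120)&(v<275)&(img.max(2)<50)&(d>55)&(d<84)
q=T[g]; print(len(q),np.percentile(q,[1,50,99],0).round(1).tolist())
top=q[abs(q[:,2]-70)<4]; print(len(top),cv2.minAreaRect(top[:,:2].astype(np.float32)),top.mean(0))
w=(img.min(2)>90)&(abs(d-115.5)<5)&(np.hypot(u-277,v-205)<75); P=T[w][:,:2]; print("wheel",len(P),cv2.minEnclosingCircle(P.astype(np.float32)))
# ray version: bar outline pixels, onto the plane of its top (tool z = 70)
b=((img.max(2)<50)&(u>255)&(u<300)&(v>150)&(v<262)).astype(np.uint8)
cols=[np.where(b[r])[0] for r in range(160,255,8)]; print([(x.min(),x.max()) for x in cols if len(x)])
print(np.isnan(d[157:265,268:287]).mean())
```

```text
2141 [[-33.3, -12.7, 68.2], [7.4, -4.7, 69.8], [39.5, 2.7, 79.7]]
2085 ((2.4279556274414062, -5.20040225982666), (15.826620101928711, 74.61762237548828), 89.9532699584961) [ 5.11946418 -4.75319468 69.85680031]
wheel 7187 ((-11.830552101135254, -6.59250020980835), 67.02831268310547)
[(np.int64(267), np.int64(284)), (np.int64(265), np.int64(285)), (np.int64(264), np.int64(286)), (np.int64(260), np.int64(293)), (np.int64(259), np.int64(286)), (np.int64(256), np.int64(286)), (np.int64(257), np.int64(286)), (np.int64(264), np.int64(286)), (np.int64(266), np.int64(286)), (np.int64(266), np.int64(286)), (np.int64(267), np.int64(286)), (np.int64(267), np.int64(286))]
0.001949317738791423
```

step_arm --motion '[{"offset": [2.2, -4.9, 20], "angular": [0, 0, 0]}, {"offset": [2.2, -4.9, 45], "angular": [0, 0, 0]}, {"offset": [2.2, -4.9, 70], "angular": [0, 0, 0]}, {"offset": [2.2, -4.9, 88], "angular": [0, 0, 0]}, {"offset": [2.2, -4.9, 95], "angular": [0, 0, 0]}, {"offset": [2.2, -4.9, 95], "angular": [0, 0, 0]}, {"offset": [2.2, -4.9, 95], "angular": [0, 0, 0]}, {"offset": [2.2, -4.9, 95], "angular": [0, 0, 0]}]'

```text
clock: 13.47
eef_pos: [551.0, -164.9, 107.0]
eef_rot: [[-0.927, -0.366, 0.085], [-0.28, 0.824, 0.492], [-0.25, 0.432, -0.867]]
contact_force: [-0.1, -0.5, 0.1]
grip_width: 0.585
grip_force: 0.0
```

step_arm --motion '[{"offset": [0, 0, 0], "angular": [0, 0, 0]}, {"offset": [0, 0, 0], "angular": [0, 0, 0]}, {"offset": [0, 0, 0], "angular": [0, 0, 0]}, {"offset": [0, 0, 0], "angular": [0, 0, 0]}, {"offset": [0, 0, 0], "angular": [0, 0, 0]}, {"offset": [0, 0, 0], "angular": [0, 0, 0]}, {"offset": [0, 0, 0], "angular": [0, 0, 0]}, {"offset": [0, 0, 0], "angular": [0, 0, 0]}]' --claw 8

```text
clock: 14.13
eef_pos: [550.8, -164.7, 106.6]
eef_rot: [[-0.927, -0.366, 0.084], [-0.28, 0.824, 0.492], [-0.249, 0.432, -0.866]]
contact_force: [-0.1, -4.9, 5.9]
grip_width: 0.17
grip_force: 61.0
```

step_arm --motion '[{"offset": [0, 0, 0], "angular": [0, 0, 0.08]}, {"offset": [0, 0, 0], "angular": [0, 0, 0.16]}, {"offset": [0, 0, 0], "angular": [0, 0, 0.24]}, {"offset": [0, 0, 0], "angular": [0, 0, 0.32]}, {"offset": [0, 0, 0], "angular": [0, 0, 0.4]}, {"offset": [0, 0, 0], "angular": [0, 0, 0.48]}, {"offset": [0, 0, 0], "angular": [0, 0, 0.56]}, {"offset": [0, 0, 0], "angular": [0, 0, 0.64]}, {"offset": [0, 0, 0], "angular": [0, 0, 0.7]}, {"offset": [0, 0, 0], "angular": [0, 0, 0.7]}]'

```text
clock: 14.97
eef_pos: [550.8, -165.4, 106.3]
eef_rot: [[-0.944, 0.319, 0.085], [0.319, 0.811, 0.491], [0.088, 0.49, -0.867]]
contact_force: [-0.6, -5.4, 4.8]
grip_width: 0.174
grip_force: 61.0
```

step_arm --motion '[{"offset": [0, 0, 0], "angular": [0, 0, 0.08]}, {"offset": [0, 0, 0], "angular": [0, 0, 0.16]}, {"offset": [0, 0, 0], "angular": [0, 0, 0.24]}, {"offset": [0, 0, 0], "angular": [0, 0, 0.32]}, {"offset": [0, 0, 0], "angular": [0, 0, 0.4]}, {"offset": [0, 0, 0], "angular": [0, 0, 0.48]}, {"offset": [0, 0, 0], "angular": [0, 0, 0.56]}, {"offset": [0, 0, 0], "angular": [0, 0, 0.64]}, {"offset": [0, 0, 0], "angular": [0, 0, 0.72]}, {"offset": [0, 0, 0], "angular": [0, 0, 0.8]}, {"offset": [0, 0, 0], "angular": [0, 0, 0.8]}]'

```text
clock: 15.88
eef_pos: [550.3, -166.0, 105.9]
eef_rot: [[-0.428, 0.9, 0.084], [0.804, 0.337, 0.49], [0.413, 0.277, -0.868]]
contact_force: [0.2, -5.7, 4.1]
grip_width: 0.173
grip_force: 61.0
```

step_arm --motion '[{"offset": [0, 0, 0], "angular": [0, 0, 0.08]}, {"offset": [0, 0, 0], "angular": [0, 0, 0.16]}, {"offset": [0, 0, 0], "angular": [0, 0, 0.24]}, {"offset": [0, 0, 0], "angular": [0, 0, 0.32]}, {"offset": [0, 0, 0], "angular": [0, 0, 0.4]}, {"offset": [0, 0, 0], "angular": [0, 0, 0.48]}, {"offset": [0, 0, 0], "angular": [0, 0, 0.56]}, {"offset": [0, 0, 0], "angular": [0, 0, 0.64]}, {"offset": [0, 0, 0], "angular": [0, 0, 0.72]}, {"offset": [0, 0, 0], "angular": [0, 0, 0.8]}, {"offset": [0, 0, 0], "angular": [0, 0, 0.8]}, {"offset": [0, 0, 0], "angular": [0, 0, 0.8]}]'

```text
clock: 16.88
eef_pos: [549.4, -166.0, 105.8]
eef_rot: [[0.345, 0.935, 0.083], [0.803, -0.34, 0.49], [0.486, -0.103, -0.868]]
contact_force: [-2.6, -5.3, 4.8]
grip_width: 0.168
grip_force: 61.2
```

```bash
cat > ang.py <<'E'
from h import *
o=arm.get_obs(); R=np.array(o["eef_rot"])
xd=np.array([np.cos(np.radians(-9.4)),np.sin(np.radians(-9.4)),0]); yd=np.array([-xd[1],xd[0],0]); Z=np.array([0,0,1.])
B=np.stack([xd,.866*yd+.5*Z,-.5*yd+.866*Z],1); x=B.T@R[:,0]
print("tool x past long-mark line (deg, cw)",np.degrees(np.arctan2(x[0],x[1])),np.round(o["joint_pos"],2),np.round(o["ft_torque"],2),np.round(o["contact_force"],1))
E
python3 ang.py; python3 cellpos.py 10
```

```text
tool x past long-mark line (deg, cw) 12.095640314480168 [ 0.06  0.57  0.55  1.82 -0.83  1.21  0.65] [-1.05  0.21  0.33] [-2.6 -5.3  4.8]
[ 549.4 -166.   105.8] [-2.6 -5.3  4.8] 16.8833
([(21, array([586.37,  40.2 ])), (35, array([586.36,  41.41]))], array([114.94581071, 116.56035665]))
```

step_arm --motion '[{"offset": [0, 0, 0], "angular": [0, 0, -0.06]}, {"offset": [0, 0, 0], "angular": [0, 0, -0.12]}, {"offset": [0, 0, 0], "angular": [0, 0, -0.18]}, {"offset": [0, 0, 0], "angular": [0, 0, -0.2]}, {"offset": [0, 0, 0], "angular": [0, 0, -0.2]}]'

```text
clock: 17.35
eef_pos: [549.6, -166.0, 105.8]
eef_rot: [[0.152, 0.985, 0.083], [0.854, -0.173, 0.49], [0.497, -0.003, -0.868]]
contact_force: [-1.4, -5.8, 4.0]
grip_width: 0.176
grip_force: 61.1
```

step_arm --motion '[{"offset": [0, 0, 0], "angular": [0, 0, 0]}, {"offset": [0, 0, 0], "angular": [0, 0, 0]}, {"offset": [0, 0, 0], "angular": [0, 0, 0]}, {"offset": [0, 0, 0], "angular": [0, 0, 0]}, {"offset": [0, 0, -10], "angular": [0, 0, 0]}, {"offset": [0, 0, -30], "angular": [0, 0, 0]}, {"offset": [0, 0, -60], "angular": [0, 0, 0]}, {"offset": [0, 0, -90], "angular": [0, 0, 0]}, {"offset": [0, 0, -120], "angular": [0, 0, 0]}, {"offset": [0, 0, -120], "angular": [0, 0, 0]}, {"offset": [0, 0, -120], "angular": [0, 0, 0]}]' --claw 50

```text
clock: 18.27
eef_pos: [540.9, -225.1, 212.2]
eef_rot: [[0.152, 0.985, 0.087], [0.854, -0.175, 0.491], [0.498, -0.0, -0.867]]
contact_force: [0.1, -0.1, -0.3]
grip_width: 0.589
grip_force: 0.0
```

```bash
python3 ang.py; python3 cellpos.py 11
python3 - <<'E'
from h import *
c=arm.camera("wrist"); np.savez("wrist11.npz",**c); cv2.imwrite("pics/wrist11.png",c["img"][...,::-1])
E
```

```text
tool x past long-mark line (deg, cw) 0.6130185089766134 [ 0.13  0.48  0.58  1.7  -0.71  1.4   0.78] [-0.52  0.12  0.01] [ 0.1 -0.1 -0.3]
[ 540.9 -225.1  212.2] [ 0.1 -0.1 -0.3] 18.2667
([(56, array([585.77,  41.78])), (21, array([585.13,  41.17]))], array([115.09904936, 116.62632634]))
```

View pics/wrist11.png

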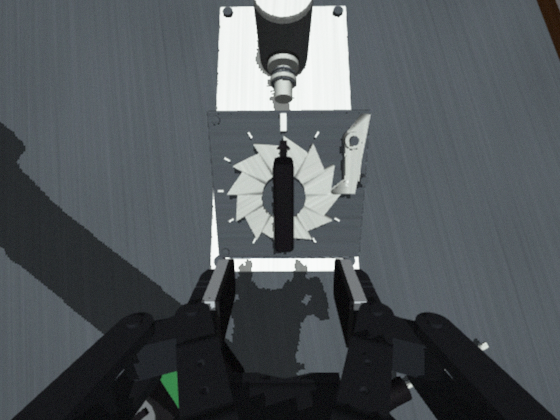

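The wrist view shows the pointer tip at (283,143) directly below the long mark at (283,121). The pawl nose is in the teeth at (345,187), the pad is against the upright cell at (283,60), and the gripper is clear.

```bash
python3 -c "
from bench import arm
print(arm.job_done())"
```

```text
the job is handed in; nothing more can be done
None
```

I handed the job in at about 18 s on the robot clock. In the last camera views the cell stands upright in the vee, the pad is against it, the pointer is at the long mark with the pawl caught, and the gripper is clear; the hand-in returned no verdict.

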